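# Tare an empty paint pot on the studio balance

### The job

Tare the balance for weighing pigment: stand the empty open pot upright in the middle of the weighing pan, setting it down gently rather than dropping it, then fold the draught-shield lid fully shut over it, then press the tare key (the large round one) fully down and let it come back up. Do not press the small power key, and leave everything else on the table where it stands.

Things in the scene. Friction and masses are not known exactly. Their poses are not given: they have to be found in the camera images.
- balance: Milligram balance, white, fixed; 200 deep (x) x 180 wide (y), 153 high with lid shut. Origin: centre of its underside; x from its front (keys; faces the robot's right) to its back, y to its left, z up. The key panel slopes at 40 degrees, from x -100, z 18 up to x -48, z 62: its normal (-0.643, 0, 0.766) is tilted 40 degrees from vertical. Behind it a flat deck, z 62, bears the draught shield.
- shield_front (a point): Middle of the front top edge of the draught shield, at (-46, 0, 147) in the balance's frame, same axes. The shield is an open-topped box of clear walls 3 thick with grey edges: outside x -46 to 96, y -82 to 82, z 62 to 147 in the balance's frame. It stands straight behind the keys and the shut lid overhangs it, so press keys with a tool tilted 40 to 45 degrees, not vertical.
- pan (a point): Centre of the top face of the round steel weighing pan, diameter 80, fixed, inside the shield, at (25, 0, 70) in the balance's frame; same axes as the balance. The walls stand 77 above it.
- lid (a joint): Angle of the shield lid in rad: 0 shut (flat on the shield), 1.57 upright, grows as it opens, at most 1.8; starts at 1.45 to 1.75. Stiff hinge: the lid stays at any angle where it is left; 1 to 2 N at its free edge moves it.
- lid_hinge (a point): Middle of the lid's hinge line, on the shield's rear top edge at (96, 0, 147.5) in the balance's frame; the line runs along the balance's y. The point turns with the lid: x from free edge to hinge, z out of the outer face (up when shut). Lid: clear with a grey frame, 160 from hinge to free edge, 164 wide, 6 thick, underside in the hinge plane; shut, it overhangs the shield's front by 18.
- lid_edge (a point): Middle of the lid's free edge, on its outer face (160 from the hinge line and 6 out from it); same axes as lid_hinge.
- tare (a joint): Travel of the tare key in m: 0 up, 0.005 fully down. It is sprung: 1.2 N starts it and 4 N holds it fully down; it comes back up when let go.
- tare_top (a point): Centre of the face of the tare key: large round black key, diameter 22, standing 7 proud of the panel, right of the display (balance's -y); at (-67.8, -58, 54.4) in the balance's frame when up. Its z is the panel's normal, its y the balance's y; pressed along its -z; the point moves with the key.
- power (a joint): Travel of the power key in m: 0 up, 0.005 fully down; not to be pressed.
- power_top (a point): Centre of the face of the power key: the small round black key, diameter 12, standing 7 proud, left of the display (balance's +y), 126 from the tare key; axes as tare_top.
- pot: The empty paint pot: round, straight-sided, white plastic, open at the top and without a cap, outside diameter 48, 62 high, wall 3, about 60 g. Origin: centre of its underside, z up its axis. It stands on the table among the two capped jars.
- pot_rim (a point): Centre of the pot's open mouth, 62 above its underside.
- jar_a: Bystander: capped paint jar, diameter 52, 75 high. Origin: centre of its underside.
- jar_b: Bystander: capped paint jar, diameter 48, 62 high. Origin: centre of its underside.
- bowls: Bystander: stack of white bowls, diameter 130, 96 high. Origin: centre of its underside.
- water: Bystander: clear water glass, diameter 72, 95 high. Origin: centre of its underside.
- brush: Bystander: paint brush 190 long, lying between the jars and the balance along its own x.
- knife: Bystander: palette knife 180 long, lying along its own x.
- tile: Bystander: terracotta test tile 75 x 50 x 8, lying flat.
There are look-alikes about, which are no part of the job. Leave any black or orange look-alike of the pot alone.

How it is judged:
By the outcome, as a careful person would: the job done as asked, in the order asked, and still so for the second after the job is handed in, with the robot touching nothing.
It also fails if it takes over 69 s, if anything falls off the work surface, if the arm or the gripper's body presses on something with over 40 N, if the wrist force passes 120 N, or if a joint passes its speed limit or range.

### The arm

A 6-joint arm with a two-finger parallel gripper is mounted at the origin on the work surface. World frame = base frame: x ahead of the robot, y to its left, z up, the work surface at z = 0. Lengths are in m, angles in degrees, forces in N, time in s.
With the tool pointing down it reaches from about 0.3 to 0.775 m from the base axis. Payload 14.6 kg.
Tool frame: the origin (TCP) lies midway between the tips of the shut fingers; the grasp point (between the pads) lies behind it (r.grasp_offset is the z of the grasp point in the tool frame, in m); z points along the fingers, y is the line along which they close (so a half turn about z gives the same grasp; the last joint's range is limited). The gripper opens to 94 mm and grips with 3 to 60 N. Pads are 16 mm wide; open, the fingers measure 119 mm over their backs; the gripper's body (75 mm by 177 mm) begins 78 mm behind the grasp point.
Start: joints at [69.924, 17.183, 87.147, -0, 75.671, -3.816], TCP at [0.154, 0.528, 0.205] pointing down, gripper open.
Joint ranges: [-173.82, 173.82], [-45.26, 126.66], [13.44, 144.39], [-59.66, 239.66], [0, 175.72], [-146.38, 146.38]. Speed limits (degrees/s): [127.2, 127.2, 147.25, 180, 180, 180].

### API

Orientations are given as [roll, pitch, yaw] about the fixed x, y, z axes, in that order (R = Rz(yaw) Ry(pitch) Rx(roll)).
In Python, from rig import r, grab_frame gives the robot as it stands.
- The arm moves only by the shell command python3 -m jog 'ROWS'. ROWS is JSON, a list of rows, each an object with "travel": the shift along the tool's x, y, z scaled (see below), a list of three; "spin": the turn about the tool's z scaled (see below); "jaw": the opening, from -1 (shut) to 1 (fully open). In form: [{"travel": [dx, dy, dz], "spin": spin, "jaw": jaw}, ...]. A call has exactly 10 rows; each row shifts and turns the commanded pose from where the row before left it, along the tool's axes as they then stand; what a row does not reach is not made up. The controller multiplies each number of a shift by 3 cm and each number of a turn by 90 degrees. A row lasts 1/12 s, in which the tool goes at most 41.7 mm and 7.16 degrees, less where a joint would pass 70% of its speed; a pose out of reach is approached as far as the arm can. A call with a number of a shift or a turn outside -1 to 1 is refused whole. A call with a gripper value outside its range is refused whole. The fingers move at their own pace and stop on an object; the grip force is fixed at half the most. Time passes only in rows, so rows that do not move let the fingers close, or fill a call up. It gives the time, the measured TCP pose, the force, the opening and the grip force at its end, in the units of the state.
- r.get_state(): the state, without advancing time (a new reading comes with each control period).
- grab_frame(name): name is "scene" or "top" or "wrist"; returns a dict with "color" (384x512x3 uint8, red, green, blue), "fov_y" (degrees; the focal length in pixels is half the picture's height over the tangent of half this angle, whatever the lens; pixels are square), "cx", "cy" (the principal point, pixels), "world_to_cam" (4x4, takes a point from world to camera coordinates); the wrist camera has in their place "T_tool_cam" (4x4, takes a point from camera to tool coordinates, whose origin is the TCP and whose axes are the flange's). Camera axes: x right, y up, looking along -z (the intrinsics and any distortion apply to the point x, -y, -z); pixel columns grow to the right and rows downward; lengths in m; the calibration is good to about 2 mm. A picture is of the moment at which its call begins: read the wrist's pose just before it. There is no depth.
- r.close_job(): hands the job in; it is judged then, once.
The state is a dict: "t": time; "joints": joint angles; "qd": joint speeds; "tau": joint torques, N m; "position": TCP position; "tool_rot": TCP orientation; "wrist_force": force on the tool from outside, world axes, zero at the start; "moment": the same for the moment, N m; "finger_gap": finger opening in m; "grip_force": force on a finger pad.
Only numpy, scipy, OpenCV 4.12 (cv2) and the standard library are available. Lean on these libraries where they do the work, as an engineer would, in place of code of your own. Each camera call takes 0.05 s, during which the arm holds its last target. There are 200 camera calls.

## Working session

There is one attempt and no reset: what is moved stays moved. The work goes in short steps, Python scripts to look and compute and a shell command to move; the robot and the scene stay as the last step left them, time stands still between calls to the robot, and variables do not carry over. Pictures are saved under pics/ and viewed, at most 10 in all, crops included, and the job is handed in when it is done.

```bash
mkdir -p pics; ls
python3 - <<'E'
from rig import r, grab_frame
import cv2,numpy as np
s=r.get_state();print(s['t'],s['position'],s['tool_rot'],s['finger_gap'],r.grasp_offset)
for n in ['scene','top','wrist']:
    f=grab_frame(n);cv2.imwrite(f'pics/{n}0.png',f['color'][:,:,::-1])
    print(n,{k:(np.round(v,4).tolist() if k!='color' else 0) for k,v in f.items()})
a=cv2.imread('pics/scene0.png');b=cv2.imread('pics/top0.png')
E
```

```text
pics
0.0 [0.1539249  0.52774966 0.2048898 ] [-1.79934467e+02 -3.93588645e-03  1.63739122e+02] 0.09388241085211285 -0.0188
scene {'color': 0, 'fov_y': 55.5348, 'cx': 258.2062, 'cy': 193.72, 'world_to_cam': [[-0.3665, 0.9304, 0.0095, 0.2102], [-0.7847, -0.3146, 0.5342, 0.36], [0.5, 0.1883, 0.8453, -1.3853], [0.0, 0.0, 0.0, 1.0]]}
top {'color': 0, 'fov_y': 54.8258, 'cx': 254.4805, 'cy': 190.4788, 'world_to_cam': [[-0.0621, -0.9981, -0.0015, 0.0164], [0.9729, -0.0609, 0.223, -0.5614], [-0.2227, 0.0123, 0.9748, -1.1661], [0.0, 0.0, 0.0, 1.0]]}
wrist {'color': 0, 'fov_y': 64.5898, 'cx': 256.2244, 'cy': 193.9202, 'T_tool_cam': [[-0.0006, 0.9648, 0.2631, 0.0763], [1.0, 0.001, -0.0014, -0.0003], [-0.0016, 0.2631, -0.9648, -0.1788], [0.0, 0.0, 0.0, 1.0]]}
```

View pics/scene0.png

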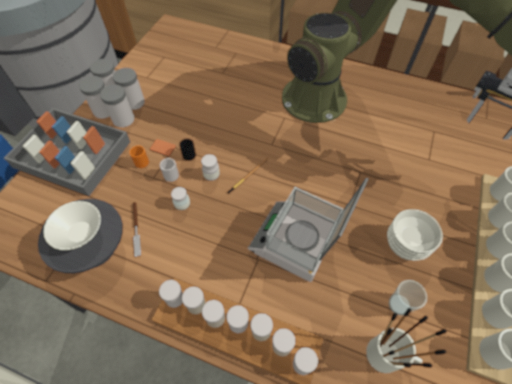

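View pics/top0.png

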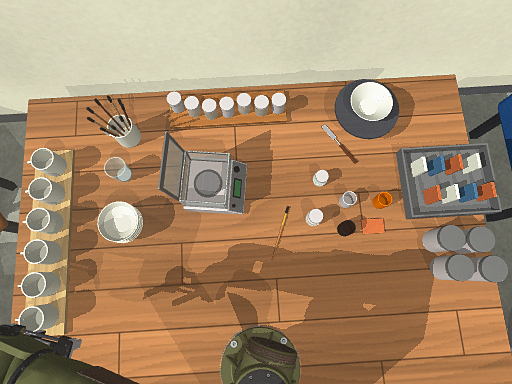

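The scene view shows an open white pot at (170,170), capped white jars at (210,167) and (180,198), an orange look-alike at (139,156) and a black one at (188,149). In the top view these are the pot (348,199), jars (315,217) and (320,178), orange (383,200) and black (346,228). The pot at (348,199) fits: white, open and uncapped. I'll confirm it in an enlarged composite.

Run:
```python
import cv2,numpy as np
a=cv2.imread('pics/scene0.png');b=cv2.imread('pics/top0.png')
def c(im,x,y,w,h,k): return cv2.resize(im[y:y+h,x:x+w],None,fx=k,fy=k,interpolation=cv2.INTER_CUBIC)
A=c(b,155,125,100,95,4)  #400x380
B=c(a,245,172,130,110,3.0769) 
B=cv2.resize(B,(400,338))
C=c(b,290,160,100,55,4) 
D=c(a,125,135,100,55,4)
print(A.shape,B.shape)
o=np.zeros((600,800,3),np.uint8);o[:380,:400]=A;o[:338,400:]=B;o[380:600,:400]=C;o[380:600,400:]=D
cv2.imwrite('pics/comp0.png',o)
```

```text
(380, 400, 3) (338, 400, 3)
```

View pics/comp0.png

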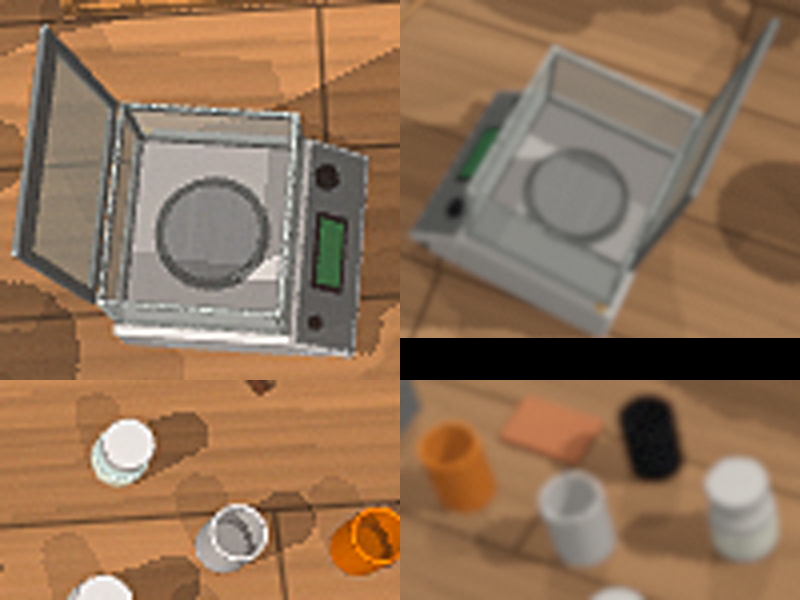

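The enlarged crop confirms the pot: it is white, open and uncapped, with its mouth at top (350,198) and scene (168,163). The tare key is the larger disc, at top (237,169).

```bash
cat > h.py <<'E'
import numpy as np, cv2
from scipy.optimize import least_squares
from scipy.spatial.transform import Rotation as R
def K(f):
    F=192/np.tan(np.radians(f['fov_y']/2));return F
def proj(f,P,W=None):
    W=f['world_to_cam'] if W is None else W
    p=np.atleast_2d(P)@W[:3,:3].T+W[:3,3]
    return np.c_[f['cx']+K(f)*p[:,0]/-p[:,2], f['cy']-K(f)*p[:,1]/-p[:,2]]
def T(pos,rpy):
    M=np.eye(4);M[:3,:3]=R.from_euler('xyz',rpy,degrees=True).as_matrix();M[:3,3]=pos;return M
def wristW(f,s): return np.linalg.inv(T(s['position'],s['tool_rot'])@f['T_tool_cam'])
E
python3 - <<'E'
from h import *
from rig import r,grab_frame
t=grab_frame('top');s=grab_frame('scene')
tp=lambda x,y:(155+x/4,125+y/4); sp=lambda x,y:(245+(x-400)*.325,172+y*.325)
pts=[((-46,-82,147),(298,115),None),((-46,82,147),(291,318),(556,48)),((96,-82,147),(118,105),(628,270)),((96,82,147),(102,304),(703,118)),
((-67.8,-58,54.4),(327,177),(455,208)),((-67.8,68,54.4),(316,322),None),((25,0,70),(213,233),(577,196)),((-100,-90,18),(367,157),None),((-100,90,18),(353,354),None),
('L',-82,(42,28),(697,190)),('L',82,(18,255),(775,20))]
def res(p):
    o=[];M=T([p[0],p[1],0],[0,0,p[2]])
    for q in pts:
        if q[0]=='L': X=(96-160*np.cos(p[3]),q[1],147.5+160*np.sin(p[3]));a,b=q[2:]
        else: X,a,b=q
        w=M[:3,:3]@(np.array(X)/1000)+M[:3,3]
        if a:o.append(proj(t,w)[0]-tp(*a))
        if b:o.append(proj(s,w)[0]-sp(*b))
    return np.ravel(o)
k=least_squares(res,[.5,.1,90,1.57],loss='soft_l1')
print(k.x,np.round(res(k.x).reshape(-1,2),1).tolist())
g=lambda P:np.ravel([proj(t,P)[0]-[350.25,197.75],proj(s,P)[0]-[168.25,163]])
m=least_squares(g,[.5,-.2,.06]);print('rim',m.x,m.fun)
# others on table: cap centres
for n,a,b,z in [('jarUp',(321,177),(180,192),.06),('jarLo',(314,215),(209,160),.06),('orange',(384,197),(138,151),.06),('black',(346,228),(187,146),.06)]:
    g=lambda P:np.ravel([proj(t,P)[0]-a,proj(s,P)[0]-b]);m=least_squares(g,[.5,-.2,.06]);print(n,m.x.round(3),m.fun.round(1))
E
```

```text
[ 0.59176407  0.11227264 83.18885212  1.70948299] [[-0.9, -0.4], [-3.1, -0.3], [-1.7, -0.6], [-0.7, -0.3], [-1.0, 0.5], [-2.0, 0.7], [-0.6, -1.7], [-0.4, -0.1], [-0.7, -0.4], [-0.2, 0.2], [-1.2, -0.1], [-0.5, -1.1], [-0.1, -0.5], [0.1, 1.0], [-0.5, -0.4], [-1.8, 1.7], [-1.3, 0.8], [-0.3, -1.1]]
rim [ 0.5144602  -0.32779956  0.06846381] [-1.07126367  0.54099262 -1.09993229 -0.2180231 ]
jarUp [ 0.593 -0.243  0.064] [-0.2  0.1 -0.2 -0. ]
jarLo [ 0.465 -0.206  0.082] [ 0.3 -0.1  0.3  0.1]
orange [ 0.51  -0.438  0.071] [-1.   0.6 -1.1 -0.2]
black [ 0.42  -0.311  0.051] [ 0.1 -0.1  0.1  0. ]
```

```bash
python3 -m jog '[{"travel":[-0.68,-0.73,0],"spin":0.0795,"jaw":0.5},{"travel":[-0.78,-0.62,0],"spin":0.0795,"jaw":0.5},{"travel":[-0.87,-0.5,0],"spin":0.0795,"jaw":0.5},{"travel":[-0.93,-0.36,0],"spin":0.0795,"jaw":0.5},{"travel":[-0.97,-0.25,0],"spin":0.0795,"jaw":0.5},{"travel":[-0.98,-0.13,0],"spin":0.0795,"jaw":0.5},{"travel":[-1,0,0],"spin":0.0795,"jaw":0.5},{"travel":[-1,0.12,0],"spin":0.0795,"jaw":0.5},{"travel":[-0.97,0.24,0],"spin":0.0795,"jaw":0.5},{"travel":[-0.94,0.34,0],"spin":0.0795,"jaw":0.5}]'
```

```text
t: 1.08
position: [0.3031, 0.2665, 0.2055]
tool_rot: [180.0, -0.0, 91.8]
wrist_force: [0.3, 0.5, 0.9]
finger_gap: 0.0705
grip_force: 0.0
```

```bash
python3 -m jog '[{"travel":[-0.94,0.47,0],"spin":0.048,"jaw":0.5},{"travel":[-0.94,0.47,0],"spin":0.048,"jaw":0.5},{"travel":[-0.94,0.47,0],"spin":0,"jaw":0.5},{"travel":[-0.94,0.47,0],"spin":0,"jaw":0.5},{"travel":[-0.94,0.47,0],"spin":0,"jaw":0.5},{"travel":[-0.94,0.47,0],"spin":0,"jaw":0.5},{"travel":[-0.94,0.47,0],"spin":0,"jaw":0.5},{"travel":[-0.94,0.47,0],"spin":0,"jaw":0.5},{"travel":[-0.94,0.47,0],"spin":0,"jaw":0.5},{"travel":[-0.94,0.47,0],"spin":0,"jaw":0.5}]'
python3 -m jog '[{"travel":[-0.94,0.47,0],"spin":0,"jaw":0.5},{"travel":[-0.94,0.47,0],"spin":0,"jaw":0.5},{"travel":[-0.94,0.47,0],"spin":0,"jaw":0.5},{"travel":[-0.94,0.47,0],"spin":0,"jaw":0.5},{"travel":[-0.94,0.47,0],"spin":0,"jaw":0.5},{"travel":[-0.94,0.47,0],"spin":0,"jaw":0.5},{"travel":[-0.94,0.47,0],"spin":0,"jaw":0.5},{"travel":[-0.94,0.47,0],"spin":0,"jaw":0.5},{"travel":[-0.94,0.47,0],"spin":0,"jaw":0.5},{"travel":[0,0,0],"spin":0,"jaw":0.5}]'
python3 - <<'E'
from rig import r,grab_frame
import cv2,pickle
from h import *
s=r.get_state();f=grab_frame('wrist');print(s['t'],s['position'],s['tool_rot'])
pickle.dump((s,f),open('w1.pkl','wb'));cv2.imwrite('pics/w1.png',f['color'][:,:,::-1])
print(proj(f,[.5145,-.328,.062],wristW(f,s)))
E
```

```text
t: 1.92
position: [0.4178, -0.027, 0.2056]
tool_rot: [180.0, -0.0, 83.5]
wrist_force: [-0.2, 0.3, -0.6]
finger_gap: 0.0705
grip_force: 0.0
t: 2.75
position: [0.5156, -0.2958, 0.2044]
tool_rot: [-180.0, 0.0, 83.4]
wrist_force: [-0.7, -0.3, 0.6]
finger_gap: 0.0704
grip_force: 0.0
2.75 [ 0.51562472 -0.29581954  0.2043566 ] [-1.79958975e+02  1.07377119e-02  8.33879287e+01]
[[258.52823749 212.30646452]]
```

View pics/w1.png

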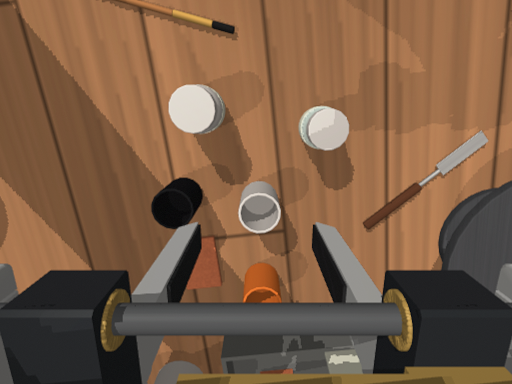

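The wrist view shows the pot mouth at (260,212), where I predicted (258.5,212.3). The jars, the black and orange look-alikes and the brush are all clear of the fingers.

```bash
python3 -m jog '[{"travel":[-0.535,0.07,0.2],"spin":0,"jaw":0.5},{"travel":[-0.535,0.07,0.4],"spin":0,"jaw":0.5},{"travel":[0,0,0.9],"spin":0,"jaw":0.5},{"travel":[0,0,0.95],"spin":0,"jaw":0.5},{"travel":[0,0,0.95],"spin":0,"jaw":0.5},{"travel":[0,0,0.95],"spin":0,"jaw":0.5},{"travel":[0,0,0.8],"spin":0,"jaw":0.5},{"travel":[0,0,0.5],"spin":0,"jaw":0.5},{"travel":[0,0,0.3],"spin":0,"jaw":0.5},{"travel":[0,0,0],"spin":0,"jaw":0.5}]'
python3 -m jog '[{"travel":[0,0,0],"spin":0,"jaw":0.1},{"travel":[0,0,0],"spin":0,"jaw":-0.1},{"travel":[0,0,0],"spin":0,"jaw":-0.2},{"travel":[0,0,0],"spin":0,"jaw":-0.3},{"travel":[0,0,0],"spin":0,"jaw":-0.3},{"travel":[0,0,0],"spin":0,"jaw":-0.3},{"travel":[0,0,0],"spin":0,"jaw":-0.3},{"travel":[0,0,-0.2],"spin":0,"jaw":-0.3},{"travel":[0,0,-0.4],"spin":0,"jaw":-0.3},{"travel":[0,0,-0.6],"spin":0,"jaw":-0.3}]'
```

```text
t: 3.63
position: [0.515, -0.3235, 0.0252]
tool_rot: [-179.9, -0.1, 83.6]
wrist_force: [-1.0, -0.0, 0.1]
finger_gap: 0.0704
grip_force: 0.0
t: 4.47
position: [0.5152, -0.3238, 0.0629]
tool_rot: [-179.9, -0.1, 83.5]
wrist_force: [0.8, -0.6, -0.4]
finger_gap: 0.0466
grip_force: 30.0
```

```bash
python3 -m jog '[{"travel":[0,0,-0.9],"spin":0,"jaw":-0.3},{"travel":[0,0,-1],"spin":0,"jaw":-0.3},{"travel":[0,0,-1],"spin":0,"jaw":-0.3},{"travel":[0.3,0,-1],"spin":0,"jaw":-0.3},{"travel":[0.6,0.1,-0.9],"spin":0,"jaw":-0.3},{"travel":[0.8,0.1,-0.8],"spin":0,"jaw":-0.3},{"travel":[0.9,0.1,-0.6],"spin":0,"jaw":-0.3},{"travel":[0.9,0.1,-0.4],"spin":0,"jaw":-0.3},{"travel":[0.9,0.1,0],"spin":0,"jaw":-0.3},{"travel":[0.9,0.1,0],"spin":0,"jaw":-0.3}]'
python3 -m jog '[{"travel":[0.9,0.1,0],"spin":0,"jaw":-0.3},{"travel":[0.9,0.1,0],"spin":0,"jaw":-0.3},{"travel":[0.9,0.1,0],"spin":0,"jaw":-0.3},{"travel":[0.9,0.1,0],"spin":0,"jaw":-0.3},{"travel":[0.9,0.1,0],"spin":0,"jaw":-0.3},{"travel":[0.8,0,0],"spin":0,"jaw":-0.3},{"travel":[0.6,0,0],"spin":0,"jaw":-0.3},{"travel":[0.3,0,0],"spin":0,"jaw":-0.3},{"travel":[0.1,0,0],"spin":0,"jaw":-0.3},{"travel":[0,0,0],"spin":0,"jaw":-0.3}]'
python3 - <<'E'
from rig import r,grab_frame
import cv2,pickle
from h import *
s=r.get_state();f=grab_frame('wrist');print(s['t'],s['position'],s['tool_rot'],s['finger_gap'])
pickle.dump((s,f),open('w2.pkl','wb'));cv2.imwrite('pics/w2.png',cv2.resize(f['color'][:,:,::-1],None,fx=1.5,fy=1.5,interpolation=cv2.INTER_CUBIC))
E
```

```text
t: 5.3
position: [0.5516, -0.1669, 0.263]
tool_rot: [179.9, 0.0, 83.5]
wrist_force: [0.0, -0.1, -0.6]
finger_gap: 0.0466
grip_force: 30.0
t: 6.13
position: [0.5876, 0.0179, 0.2614]
tool_rot: [180.0, 0.0, 83.6]
wrist_force: [-0.3, -0.0, -0.8]
finger_gap: 0.0466
grip_force: 30.0
6.1333 [0.58759683 0.01791504 0.26138681] [1.79982549e+02 3.84340185e-03 8.35780417e+01] 0.046552079712905786
```

View pics/w2.png

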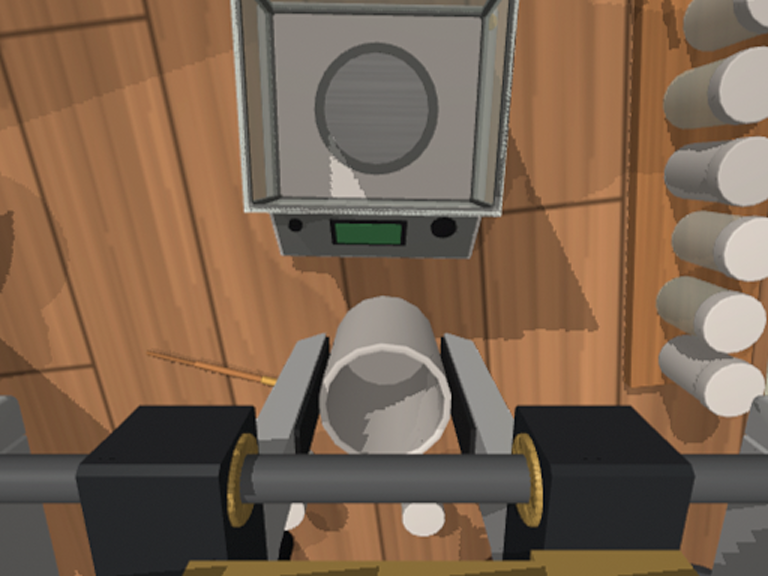

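The wrist view (1.5×) shows the pan at (376,108), the shield's front corners at (246,212) and (501,215), tare at (444,227), power at (295,225), and the held pot's rim centre at (385,403), upright.

Run:
```python
from h import *
import pickle
s,f=pickle.load(open('w2.pkl','rb'));W=wristW(f,s)
pts=[((25,0,70),(376.5,108)),((-46,82,147),(246,212)),((-46,-82,147),(501,215)),((-67.8,-58,54.4),(444,227)),((-67.8,68,54.4),(295,225)),((-100,90,18),(283,256)),((-100,-90,18),(472,258))]
def res(p):
    M=T([p[0],p[1],0],[0,0,p[2]])
    return np.ravel([proj(f,M[:3,:3]@(np.array(X)/1000)+M[:3,3],W)[0]-np.array(a)/1.5 for X,a in pts])
k=least_squares(res,[.59,.11,83],loss='soft_l1');print(k.x,res(k.x).reshape(-1,2).round(1).tolist())
M=T([k.x[0],k.x[1],0],[0,0,k.x[2]]);print('pan',M@[.025,0,.07,1])
# pot rim: in tool frame with unknown xy; rim at tool z = -(0.0629-...)= height: TCP was .0252 over table -> rim z tool=-(.062-.0252)
TT=T(s['position'],s['tool_rot'])
g=lambda q:proj(f,(TT@[q[0],q[1],-.0368,1])[:3],W)[0]-np.array((385,403))/1.5
q=least_squares(g,[0,0]).x;print('rim tool',q)
P=TT@[q[0],q[1],-.0368,1];d=(M@[.025,0,.07,1]-P)[:3];print('delta tool',TT[:3,:3].T@d/.03, 'yawdiff',s['tool_rot'][2]-k.x[2])
```

```text
[ 0.59219246  0.11257906 82.92188855] [[-0.1, 0.1], [-0.8, -0.8], [0.9, -0.9], [0.4, 1.1], [0.4, 1.4], [-1.5, 0.1], [0.0, 0.1]]
pan [0.59527302 0.13738853 0.07       1.        ]
rim tool [-0.00246402  0.00035019]
delta tool [ 4.0686417  -0.20478461  7.60590111] yawdiff 0.6561531991010696
```

```bash
python3 -m jog '[{"travel":[0.6,-0.04,0],"spin":0,"jaw":-0.3},{"travel":[0.8,-0.04,0],"spin":0,"jaw":-0.3},{"travel":[0.9,-0.04,0],"spin":0,"jaw":-0.3},{"travel":[0.8,-0.04,0],"spin":0,"jaw":-0.3},{"travel":[0.6,-0.04,0],"spin":0,"jaw":-0.3},{"travel":[0.37,0,0.3],"spin":0,"jaw":-0.3},{"travel":[0,0,0.6],"spin":0,"jaw":-0.3},{"travel":[0,0,0.8],"spin":0,"jaw":-0.3},{"travel":[0,0,0.8],"spin":0,"jaw":-0.3},{"travel":[0,0,0.3],"spin":0,"jaw":-0.3}]'
python3 -c "
from rig import r
s=r.get_state();print(s['position'],s['tool_rot'],s['wrist_force'])"
```

```text
t: 7.02
position: [0.5943, 0.1385, 0.173]
tool_rot: [-179.7, 0.1, 83.5]
wrist_force: [-0.7, 0.5, -0.3]
finger_gap: 0.0466
grip_force: 30.0
[0.59429746 0.13850002 0.17299394] [-1.79735045e+02  8.86863118e-02  8.34836814e+01] [-0.74423665  0.4532172  -0.3423195 ]
```

```bash
python3 -m jog '[{"travel":[0.03,0.02,0.3],"spin":0,"jaw":-0.3},{"travel":[0,0,0.5],"spin":0,"jaw":-0.3},{"travel":[0,0,0.5],"spin":0,"jaw":-0.3},{"travel":[0,0,0.45],"spin":0,"jaw":-0.3},{"travel":[0,0,0.3],"spin":0,"jaw":-0.3},{"travel":[0,0,0.2],"spin":0,"jaw":-0.3},{"travel":[0,0,0.15],"spin":0,"jaw":-0.3},{"travel":[0,0,0.1],"spin":0,"jaw":-0.3},{"travel":[0,0,0],"spin":0,"jaw":-0.3},{"travel":[0,0,0],"spin":0,"jaw":-0.3}]'
```

```text
t: 7.85
position: [0.5964, 0.1408, 0.1025]
tool_rot: [180.0, -0.0, 83.5]
wrist_force: [-0.1, 0.5, -0.0]
finger_gap: 0.0465
grip_force: 30.0
```

```bash
python3 -m jog '[{"travel":[-0.015,-0.02,0.04],"spin":0,"jaw":-0.3},{"travel":[-0.015,-0.02,0.04],"spin":0,"jaw":-0.3},{"travel":[0,0,0.04],"spin":0,"jaw":-0.3},{"travel":[0,0,0.03],"spin":0,"jaw":-0.3},{"travel":[0,0,0.03],"spin":0,"jaw":-0.3},{"travel":[0,0,0.02],"spin":0,"jaw":-0.3},{"travel":[0,0,0.02],"spin":0,"jaw":-0.3},{"travel":[0,0,0.01],"spin":0,"jaw":-0.3},{"travel":[0,0,0],"spin":0,"jaw":-0.3},{"travel":[0,0,0],"spin":0,"jaw":-0.3}]'
```

```text
t: 8.68
position: [0.5949, 0.14, 0.0979]
tool_rot: [179.9, -0.0, 83.6]
wrist_force: [-14.0, -1.9, 26.2]
finger_gap: 0.0465
grip_force: 30.0
```

```bash
python3 -m jog '[{"travel":[0,0,-0.02],"spin":0,"jaw":-0.3},{"travel":[0,0,-0.02],"spin":0,"jaw":-0.3},{"travel":[0,0,0],"spin":0,"jaw":-0.3},{"travel":[0,0,0],"spin":0,"jaw":-0.3},{"travel":[0,0,0],"spin":0,"jaw":-0.3},{"travel":[0,0,0],"spin":0,"jaw":-0.3},{"travel":[0,0,0],"spin":0,"jaw":-0.3},{"travel":[0,0,0],"spin":0,"jaw":-0.3},{"travel":[0,0,0],"spin":0,"jaw":-0.3},{"travel":[0,0,0],"spin":0,"jaw":-0.3}]'
python3 - <<'E'
from rig import r,grab_frame
import cv2,numpy as np
s=r.get_state();print(s['position'],s['wrist_force'],s['moment'])
a=grab_frame('wrist')['color'];b=grab_frame('scene')['color'][150:300,230:390];c=grab_frame('top')['color'][110:225,150:270]
o=np.zeros((600,800,3),np.uint8)
o[:300,:400]=cv2.resize(a,(400,300));o[:300,400:720]=cv2.resize(b,(320,300));o[300:600,:313]=cv2.resize(c,(313,300));o[300:,400:800]=cv2.resize(a[140:330,130:386],(400,300))
cv2.imwrite('pics/c2.png',o[:,:,::-1])
E
```

```text
t: 9.52
position: [0.595, 0.14, 0.0979]
tool_rot: [179.9, -0.0, 83.6]
wrist_force: [-6.6, -1.3, 14.7]
finger_gap: 0.0465
grip_force: 30.0
[0.59496114 0.14001621 0.09789617] [-6.5693335  -1.25244972 14.73939142] [-0.42026929  1.58817524 -0.03529087]
```

View pics/c2.png

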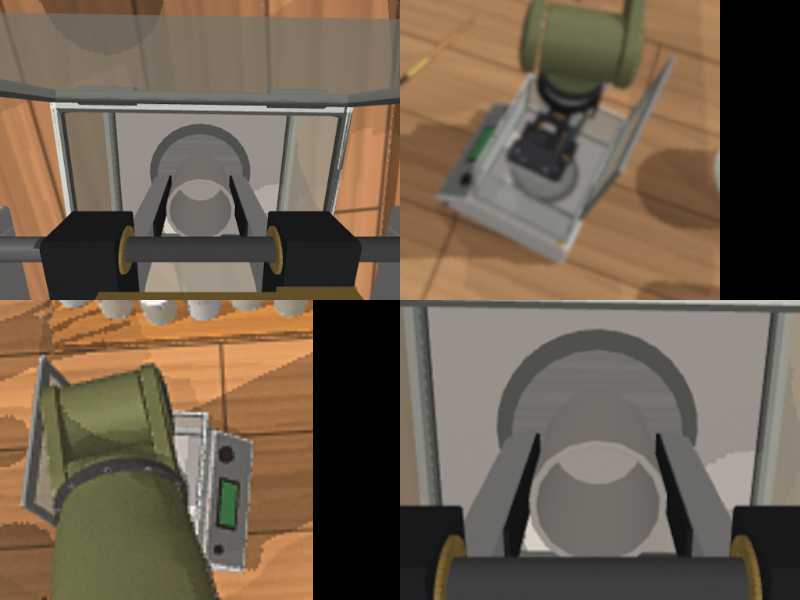

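The pot is on the pan: the moment puts the contact under the pot axis, and the lid looks clear. I'll ease off the remaining preload and then release.

```bash
python3 -m jog '[{"travel":[0,0,-0.02],"spin":0,"jaw":-0.3},{"travel":[0,0,-0.01],"spin":0,"jaw":-0.3},{"travel":[0,0,0],"spin":0,"jaw":-0.3},{"travel":[0,0,0],"spin":0,"jaw":0},{"travel":[0,0,0],"spin":0,"jaw":0.05},{"travel":[0,0,0],"spin":0,"jaw":0.1},{"travel":[0,0,0],"spin":0,"jaw":0.2},{"travel":[0,0,0],"spin":0,"jaw":0.3},{"travel":[0,0,0],"spin":0,"jaw":0.4},{"travel":[0,0,0],"spin":0,"jaw":0.4}]'
python3 -m jog '[{"travel":[0,0,-0.2],"spin":0,"jaw":0.4},{"travel":[0,0,-0.4],"spin":0,"jaw":0.4},{"travel":[0,0,-0.6],"spin":0,"jaw":0.4},{"travel":[0,0,-0.8],"spin":0,"jaw":0.4},{"travel":[0,0,-1],"spin":0,"jaw":0.4},{"travel":[0,0,-1],"spin":0,"jaw":0.4},{"travel":[0,0,-1],"spin":0,"jaw":0.4},{"travel":[-0.5,0,-1],"spin":0,"jaw":0.4},{"travel":[-1,0,-1],"spin":0,"jaw":0.4},{"travel":[-1,0,-0.5],"spin":0,"jaw":0.4}]'
python3 - <<'E'
from rig import r,grab_frame
import cv2,pickle
from h import *
s=r.get_state();f=grab_frame('wrist');print(s['t'],s['position'],s['tool_rot'],s['finger_gap'])
W=wristW(f,s);print(proj(f,[.5953,.1374,.132],W),proj(f,[.5953,.1374,.07],W))
pickle.dump((s,f),open('w3.pkl','wb'));cv2.imwrite('pics/w3.png',cv2.resize(f['color'][:,:,::-1],None,fx=1.5,fy=1.5,interpolation=cv2.INTER_CUBIC))
E
```

```text
t: 10.5
position: [0.5948, 0.14, 0.097]
tool_rot: [-180.0, 0.0, 83.6]
wrist_force: [0.4, -0.1, 0.4]
finger_gap: 0.0655
grip_force: 0.0
t: 11.33
position: [0.5864, 0.0658, 0.3268]
tool_rot: [179.7, -0.1, 83.7]
wrist_force: [0.7, -0.5, 0.4]
finger_gap: 0.0656
grip_force: 0.0
11.3333 [0.58638887 0.0657812  0.32676478] [ 1.79693481e+02 -5.22142233e-02  8.36519398e+01] 0.0655787927299596
[[255.97080745 115.23054752]] [[255.76190095 114.75297617]]
```

View pics/w3.png

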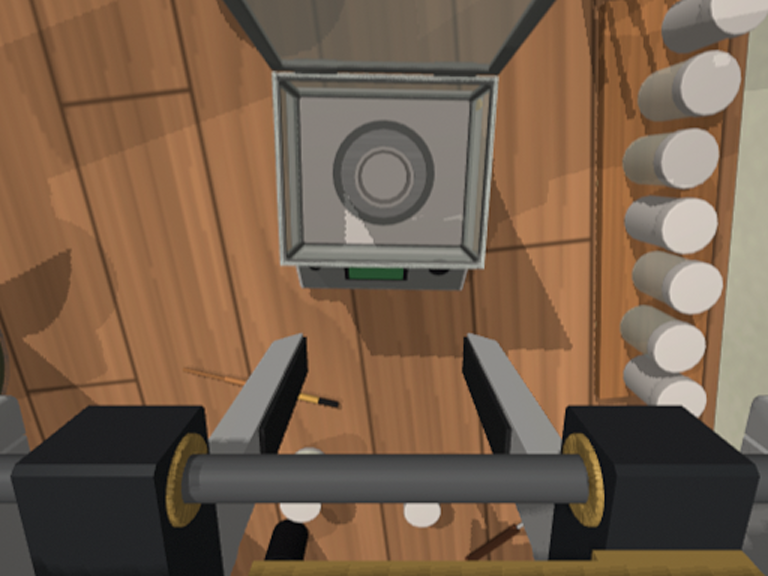

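The pot stands upright on the pan: rim at (384,176), pan ring at (383,172), so it is within about 2 mm of centre. Next is the lid: over it, down behind it, then fold it forward.

```bash
python3 -m jog '[{"travel":[0,0,-0.7],"spin":0,"jaw":-1},{"travel":[0.4,0,-0.6],"spin":0,"jaw":-1},{"travel":[0.8,0,-0.1],"spin":0,"jaw":-1},{"travel":[0.9,0,0],"spin":0,"jaw":-1},{"travel":[0.9,0,0],"spin":0,"jaw":-1},{"travel":[0.9,0,0],"spin":0,"jaw":-1},{"travel":[0.9,0,0],"spin":0,"jaw":-1},{"travel":[0.9,0,0],"spin":0,"jaw":-1},{"travel":[0.9,0,0],"spin":0,"jaw":-1},{"travel":[0.5,0,0],"spin":0,"jaw":-1}]'
cat > bal.py <<'E'
from h import *
from rig import r
s=r.get_state();M=T([.592,.1125,0],[0,0,82.95])
Q=np.linalg.inv(M)@T(s['position'],s['tool_rot'])
print('bal',(Q[:3,3]*1000).round(1),'toolz',Q[:3,2].round(3),'toolx',Q[:3,0].round(3),'q',np.round(s['joints'],1),'F',np.round(s['wrist_force'],1),s['t'])
E
python3 bal.py
```

```text
t: 12.22
position: [0.6098, 0.2803, 0.3642]
tool_rot: [180.0, -0.0, 83.6]
wrist_force: [-0.2, 0.3, -0.2]
finger_gap: 0.0024
grip_force: 0.0
bal [168.7   2.9 364.2] toolz [ 0. -0. -1.] toolx [1.    0.012 0.   ] q [ 21.5  31.9  46.1   0.  102.   27.9] F [-0.2  0.3 -0.2] 12.2167
```

```bash
python3 -m jog '[{"travel":[0,0,0.5],"spin":0,"jaw":-1},{"travel":[0,0,0.8],"spin":0,"jaw":-1},{"travel":[0,0,0.8],"spin":0,"jaw":-1},{"travel":[0,0,0.53],"spin":0,"jaw":-1},{"travel":[-0.5,0,0],"spin":0,"jaw":-1},{"travel":[-0.5,0,0],"spin":0,"jaw":-1},{"travel":[-0.43,0,0],"spin":0,"jaw":-1},{"travel":[-0.43,0,-0.02],"spin":0,"jaw":-1},{"travel":[-0.43,0,-0.02],"spin":0,"jaw":-1},{"travel":[-0.43,0,-0.02],"spin":0,"jaw":-1}]'
python3 bal.py
python3 -m jog '[{"travel":[-0.67,0,0.18],"spin":0,"jaw":-1},{"travel":[-0.67,0,0.19],"spin":0,"jaw":-1},{"travel":[-0.58,0,0.38],"spin":0,"jaw":-1},{"travel":[-0.58,0,0.38],"spin":0,"jaw":-1},{"travel":[-0.45,0,0.53],"spin":0,"jaw":-1},{"travel":[-0.45,0,0.53],"spin":0,"jaw":-1},{"travel":[-0.24,0,0.53],"spin":0,"jaw":-1},{"travel":[-0.24,0,0.53],"spin":0,"jaw":-1},{"travel":[-0.1,0,0.5],"spin":0,"jaw":-1},{"travel":[-0.1,0,0.4],"spin":0,"jaw":-1}]'
python3 bal.py
```

```text
t: 13.05
position: [0.6011, 0.1956, 0.2869]
tool_rot: [180.0, -0.0, 83.6]
wrist_force: [0.5, 0.7, -1.2]
finger_gap: 0.0006
grip_force: 0.7
bal [ 83.6   1.2 286.9] toolz [ 0. -0. -1.] toolx [1.    0.011 0.   ] q [14.7 25.7 65.   0.  89.3 21.1] F [ 0.5  0.7 -1.2] 13.05
t: 13.88
position: [0.5872, 0.0737, 0.1613]
tool_rot: [-180.0, 0.0, 83.5]
wrist_force: [-0.5, 0.7, 0.7]
finger_gap: 0.0006
grip_force: 0.3
bal [-39.1   0.  161.3] toolz [-0.  0. -1.] toolx [ 1.    0.01 -0.  ] q [ 3.6 24.6 83.1 -0.  72.3 10.1] F [-0.5  0.7  0.7] 13.8833
```

```bash
python3 -m jog '[{"travel":[0,0,0.08],"spin":0,"jaw":-1},{"travel":[0,0,0.06],"spin":0,"jaw":-1},{"travel":[0,0,0.05],"spin":0,"jaw":-1},{"travel":[0,0,0.04],"spin":0,"jaw":-1},{"travel":[0,0,0.03],"spin":0,"jaw":-1},{"travel":[0,0,0.03],"spin":0,"jaw":-1},{"travel":[0,0,0],"spin":0,"jaw":-1},{"travel":[0,0,0],"spin":0,"jaw":-1},{"travel":[0,0,0],"spin":0,"jaw":-1},{"travel":[0,0,0],"spin":0,"jaw":-1}]'
python3 bal.py
```

```text
t: 14.72
position: [0.5877, 0.075, 0.1537]
tool_rot: [180.0, -0.0, 83.6]
wrist_force: [0.9, 0.9, 4.4]
finger_gap: 0.0006
grip_force: 2.5
bal [-37.7  -0.3 153.7] toolz [ 0.    -0.001 -1.   ] toolx [1.    0.011 0.   ] q [ 3.7 25.1 83.5  0.  71.4 10.2] F [0.9 0.9 4.4] 14.7167
```

```bash
python3 -m jog '[{"travel":[0,0,0.04],"spin":0,"jaw":-1},{"travel":[0,0,0],"spin":0,"jaw":-1},{"travel":[0,0,0],"spin":0,"jaw":-1},{"travel":[0,0,-0.3],"spin":0,"jaw":-1},{"travel":[0,0,-0.9],"spin":0,"jaw":-1},{"travel":[0,0,-1],"spin":0,"jaw":-1},{"travel":[0,0,-1],"spin":0,"jaw":-1},{"travel":[0,-0.3,-1],"spin":0,"jaw":-1},{"travel":[0.5,-0.7,-0.5],"spin":0,"jaw":-1},{"travel":[0.8,-0.9,-0.3],"spin":0,"jaw":-1}]'
python3 -m jog '[{"travel":[0.82,-0.9,0],"spin":0,"jaw":-1},{"travel":[0.82,-0.9,0],"spin":0,"jaw":-1},{"travel":[0.82,-0.9,0],"spin":0,"jaw":-1},{"travel":[0.82,-0.9,0],"spin":0,"jaw":-1},{"travel":[0.82,-0.9,0],"spin":0,"jaw":-1},{"travel":[0.82,-0.9,0],"spin":0,"jaw":-1},{"travel":[0.82,-0.9,0],"spin":0,"jaw":-1},{"travel":[0.82,-0.9,0],"spin":0,"jaw":-1},{"travel":[0.82,-0.9,0],"spin":0,"jaw":-1},{"travel":[0.82,-0.9,0],"spin":0,"jaw":-1}]'
python3 -m jog '[{"travel":[0.82,-0.9,0],"spin":0,"jaw":-1},{"travel":[0.82,-0.9,0],"spin":0,"jaw":-1},{"travel":[0.82,-0.9,0],"spin":0,"jaw":-1},{"travel":[0.82,-0.9,0],"spin":0,"jaw":-1},{"travel":[0.82,-0.9,0],"spin":0,"jaw":-1},{"travel":[0.82,-0.9,0],"spin":0,"jaw":-1},{"travel":[1,-0.3,0],"spin":0,"jaw":-1},{"travel":[1,0,0],"spin":0,"jaw":-1},{"travel":[1,0,0],"spin":0,"jaw":-1},{"travel":[1,0,0],"spin":0,"jaw":-1}]'
python3 bal.py
python3 -c "
from rig import grab_frame
import cv2
cv2.imwrite('pics/top3.png',cv2.resize(grab_frame('top')['color'][100:260,80:300,::-1],None,fx=3,fy=3))"
```

```text
t: 15.55
position: [0.5354, 0.1191, 0.3041]
tool_rot: [179.9, -0.0, 83.4]
wrist_force: [0.9, 1.3, 0.4]
finger_gap: 0.0008
grip_force: 0.0
t: 16.38
position: [0.293, 0.3958, 0.3023]
tool_rot: [-180.0, 0.0, 83.5]
wrist_force: [1.7, 0.2, 0.4]
finger_gap: 0.0006
grip_force: 0.0
t: 17.22
position: [0.1543, 0.6811, 0.302]
tool_rot: [-180.0, 0.0, 83.6]
wrist_force: [0.2, -1.0, 0.3]
finger_gap: 0.0004
grip_force: 0.0
bal [510.6 504.2 302. ] toolz [-0.001  0.    -1.   ] toolx [ 1.     0.011 -0.001] q [74.2 35.8 48.  -0.  96.2 80.6] F [ 0.2 -1.   0.3] 17.2167
```

View pics/top3.png

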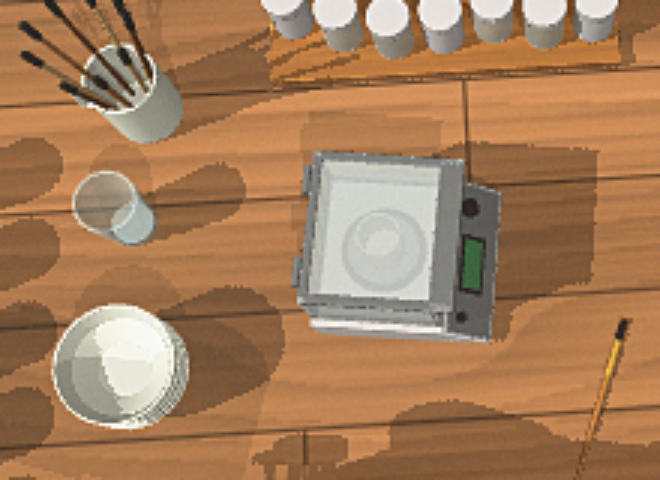

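The top view shows the lid shut flat over the balance, with the pot visible through it in the middle of the pan at (382,245). A vertical tool would hit the lid overhang at the keys, so next I'll see how the arm behaves when pushed past its reach.

```bash
python3 -m jog '[{"travel":[1,-0.2,0],"spin":0,"jaw":-1},{"travel":[1,-0.2,0],"spin":0,"jaw":-1},{"travel":[1,-0.2,0],"spin":0,"jaw":-1},{"travel":[1,-0.2,0],"spin":0,"jaw":-1},{"travel":[1,0,0],"spin":0,"jaw":-1},{"travel":[1,0,0],"spin":0,"jaw":-1},{"travel":[1,0,0],"spin":0,"jaw":-1},{"travel":[1,0,0],"spin":0,"jaw":-1},{"travel":[1,0,0],"spin":0,"jaw":-1},{"travel":[1,0,0],"spin":0,"jaw":-1}]'
python3 bal.py
```

```text
t: 18.1
position: [0.1418, 0.8244, 0.2534]
tool_rot: [179.6, -6.0, 83.6]
wrist_force: [-0.4, -0.1, -0.0]
finger_gap: 0.0006
grip_force: 0.0
bal [651.3 534.1 253.4] toolz [ 0.104 -0.006 -0.995] toolx [0.995 0.011 0.104] q [ 77.7  59.9  13.5   0.2 100.6  84.2] F [-0.4 -0.1 -0. ] 18.1
```

The tool tilts outward at the reach limit (6° so far), in the direction I need. I'll continue.

```bash
python3 -m jog '[{"travel":[1,0,-0.3],"spin":0,"jaw":-1},{"travel":[1,0,-0.3],"spin":0,"jaw":-1},{"travel":[1,0,-0.3],"spin":0,"jaw":-1},{"travel":[1,0,-0.3],"spin":0,"jaw":-1},{"travel":[1,0,-0.3],"spin":0,"jaw":-1},{"travel":[1,0,-0.3],"spin":0,"jaw":-1},{"travel":[1,0,-0.3],"spin":0,"jaw":-1},{"travel":[1,0,-0.3],"spin":0,"jaw":-1},{"travel":[1,0,-0.3],"spin":0,"jaw":-1},{"travel":[1,0,-0.3],"spin":0,"jaw":-1}]'
python3 bal.py
```

```text
t: 18.93
position: [0.1328, 0.8601, 0.3001]
tool_rot: [179.1, -16.5, 83.7]
wrist_force: [0.6, 0.1, -0.2]
finger_gap: 0.0006
grip_force: 0.0
bal [685.6 547.5 300.1] toolz [ 0.283 -0.012 -0.959] toolx [0.959 0.012 0.283] q [78.6 57.2 13.5  0.5 92.8 85.2] F [ 0.6  0.1 -0.2] 18.9333
```

```bash
for i in 1; do python3 -m jog '[{"travel":[1,0,-0.2],"spin":0,"jaw":-1},{"travel":[1,0,-0.2],"spin":0,"jaw":-1},{"travel":[1,0,-0.2],"spin":0,"jaw":-1},{"travel":[1,0,-0.2],"spin":0,"jaw":-1},{"travel":[1,0,-0.2],"spin":0,"jaw":-1},{"travel":[1,0,-0.2],"spin":0,"jaw":-1},{"travel":[1,0,-0.2],"spin":0,"jaw":-1},{"travel":[1,0,-0.2],"spin":0,"jaw":-1},{"travel":[1,0,-0.2],"spin":0,"jaw":-1},{"travel":[1,0,-0.2],"spin":0,"jaw":-1}]'; done
python3 bal.py
python3 -m jog '[{"travel":[1,0,0],"spin":0,"jaw":-1},{"travel":[1,0,0],"spin":0,"jaw":-1},{"travel":[1,0,0],"spin":0,"jaw":-1},{"travel":[1,0,0],"spin":0,"jaw":-1},{"travel":[1,0,0],"spin":0,"jaw":-1},{"travel":[1,0,0],"spin":0,"jaw":-1},{"travel":[1,0,0],"spin":0,"jaw":-1},{"travel":[1,0,0],"spin":0,"jaw":-1},{"travel":[1,0,0],"spin":0,"jaw":-1},{"travel":[1,0,0],"spin":0,"jaw":-1}]'
python3 bal.py
```

```text
t: 19.77
position: [0.1264, 0.8882, 0.358]
tool_rot: [178.7, -26.7, 83.9]
wrist_force: [-0.4, 0.2, -0.3]
finger_gap: 0.0006
grip_force: 0.0
bal [712.7 557.3 358. ] toolz [ 0.45  -0.016 -0.893] toolx [0.893 0.015 0.45 ] q [79.3 54.3 13.5  0.7 85.4 85.9] F [-0.4  0.2 -0.3] 19.7667
t: 20.6
position: [0.1232, 0.9204, 0.4014]
tool_rot: [178.2, -36.9, 84.2]
wrist_force: [0.4, 0.8, -0.3]
finger_gap: 0.0006
grip_force: 0.0
bal [744.3 564.5 401.4] toolz [ 0.6   -0.017 -0.8  ] toolx [0.8   0.018 0.6  ] q [79.9 53.  13.5  0.9 76.6 86.3] F [ 0.4  0.8 -0.3] 20.6
```

```bash
python3 -m jog '[{"travel":[1,0,0],"spin":0,"jaw":-1},{"travel":[1,0,0],"spin":0,"jaw":-1},{"travel":[1,0,0],"spin":0,"jaw":-1},{"travel":[1,0,0],"spin":0,"jaw":-1},{"travel":[1,0,0],"spin":0,"jaw":-1},{"travel":[-0.8,0,-0.2],"spin":0,"jaw":-1},{"travel":[-0.8,0,0],"spin":0,"jaw":-1},{"travel":[-0.8,0,0],"spin":0,"jaw":-1},{"travel":[-0.8,0,0],"spin":0,"jaw":-1},{"travel":[-0.8,0,0],"spin":0,"jaw":-1}]'
cat > go.py <<'E'
import sys
from bal import *
# target in balance mm -> tool units
t=np.array([float(v) for v in sys.argv[1:4]])/1000
print('units',(Q[:3,:3].T@(t-Q[:3,3])/.03).round(3), 'tilt',np.degrees(np.arccos(-Q[2,2])).round(1))
E
python3 go.py -150 -40 300
```

```text
t: 21.43
position: [0.1132, 0.8486, 0.3704]
tool_rot: [178.0, -41.8, 84.4]
wrist_force: [0.4, 1.2, -0.0]
finger_gap: 0.0006
grip_force: 0.0
bal [671.7 565.6 370.4] toolz [ 0.667 -0.017 -0.745] toolx [0.745 0.02  0.666] q [79.5 32.1 53.8  1.6 52.3 85.3] F [ 0.4  1.2 -0. ] 21.4333
units [-22.374  20.032 -16.167] tilt 41.8
```

```bash
python3 -m jog '[{"travel":[-0.8,0.72,-0.58],"spin":0,"jaw":-1},{"travel":[-0.8,0.72,-0.58],"spin":0,"jaw":-1},{"travel":[-0.8,0.72,-0.58],"spin":0,"jaw":-1},{"travel":[-0.8,0.72,-0.58],"spin":0,"jaw":-1},{"travel":[-0.8,0.72,-0.58],"spin":0,"jaw":-1},{"travel":[-0.8,0.72,-0.58],"spin":0,"jaw":-1},{"travel":[-0.8,0.72,-0.58],"spin":0,"jaw":-1},{"travel":[-0.8,0.72,-0.58],"spin":0,"jaw":-1},{"travel":[-0.8,0.72,-0.58],"spin":0,"jaw":-1},{"travel":[-0.8,0.72,-0.58],"spin":0,"jaw":-1}]'
python3 go.py -150 -40 300
```

```text
t: 22.27
position: [0.2937, 0.5296, 0.3469]
tool_rot: [177.9, -41.8, 84.5]
wrist_force: [0.7, -0.1, 0.3]
finger_gap: 0.0004
grip_force: 0.0
bal [377.3 347.3 346.9] toolz [ 0.667 -0.018 -0.745] toolx [0.745 0.02  0.667] q [48.   0.1 97.2 28.8 49.7 42. ] F [ 0.7 -0.1  0.3] 22.2667
units [-14.399  12.806 -10.331] tilt 41.9
```

```bash
python3 -m jog '[{"travel":[-0.8,0.71,-0.57],"spin":0,"jaw":-1},{"travel":[-0.8,0.71,-0.57],"spin":0,"jaw":-1},{"travel":[-0.8,0.71,-0.57],"spin":0,"jaw":-1},{"travel":[-0.8,0.71,-0.57],"spin":0,"jaw":-1},{"travel":[-0.8,0.71,-0.57],"spin":0,"jaw":-1},{"travel":[-0.8,0.71,-0.57],"spin":0,"jaw":-1},{"travel":[-0.8,0.71,-0.57],"spin":0,"jaw":-1},{"travel":[-0.8,0.71,-0.57],"spin":0,"jaw":-1},{"travel":[-0.8,0.71,-0.57],"spin":0,"jaw":-1},{"travel":[-0.8,0.71,-0.57],"spin":0,"jaw":-1}]'
python3 go.py -150 -40 300
```

```text
t: 23.1
position: [0.4711, 0.2129, 0.3201]
tool_rot: [177.9, -41.7, 84.5]
wrist_force: [-0.6, -0.6, -0.3]
finger_gap: 0.0008
grip_force: 0.0
bal [ 84.8 132.3 320.1] toolz [ 0.666 -0.019 -0.746] toolx [0.746 0.02  0.666] q [-0.2  1.6 99.1 42.7 76.4 -3.3] F [-0.6 -0.6 -0.3] 23.1
units [-6.402  5.703 -4.604] tilt 41.8
```

```bash
python3 -m jog '[{"travel":[-0.8,0.71,-0.57],"spin":0,"jaw":-1},{"travel":[-0.8,0.71,-0.57],"spin":0,"jaw":-1},{"travel":[-0.8,0.71,-0.57],"spin":0,"jaw":-1},{"travel":[-0.8,0.71,-0.57],"spin":0,"jaw":-1},{"travel":[-0.8,0.71,-0.57],"spin":0,"jaw":-1},{"travel":[-0.8,0.71,-0.57],"spin":0,"jaw":-1},{"travel":[-0.8,0.71,-0.57],"spin":0,"jaw":-1},{"travel":[-0.8,0.71,-0.57],"spin":0,"jaw":-1},{"travel":[0,0,0],"spin":0,"jaw":-1},{"travel":[0,0,0],"spin":0,"jaw":-1}]'
python3 go.py -106.4 -58 100.4
python3 - <<'E'
from rig import r,grab_frame
import cv2,pickle
from h import *
s=r.get_state();f=grab_frame('wrist');M=T([.592,.1125,0],[0,0,82.95])
W=wristW(f,s)
for X in [(-67.8,-58,54.4),(-67.8,68,54.4),(-46,-82,147),(-100,-90,18)]: print(X,proj(f,(M@[*np.array(X)/1000,1])[:3],W).round(1))
pickle.dump((s,f),open('w4.pkl','wb'));cv2.imwrite('pics/w4.png',cv2.resize(f['color'][:,:,::-1],None,fx=1.5,fy=1.5,interpolation=cv2.INTER_CUBIC))
E
```

```text
t: 23.93
position: [0.6127, -0.0398, 0.2973]
tool_rot: [178.1, -41.7, 84.3]
wrist_force: [-0.1, -0.1, 0.0]
finger_gap: 0.0006
grip_force: 0.0
bal [-148.6  -39.2  297.3] toolz [ 0.666 -0.018 -0.746] toolx [0.746 0.017 0.665] q [-23.8  26.1  71.9  40.1  93.9 -18.8] F [-0.1 -0.1  0. ] 23.9333
units [-3.33   0.462  5.844] tilt 41.8
(-67.8, -58, 54.4) [[264.7 236.8]]
(-67.8, 68, 54.4) [[178.5 236.1]]
(-46, -82, 147) [[287.7 195.9]]
(-100, -90, 18) [[284.6 264.7]]
```

View pics/w4.png

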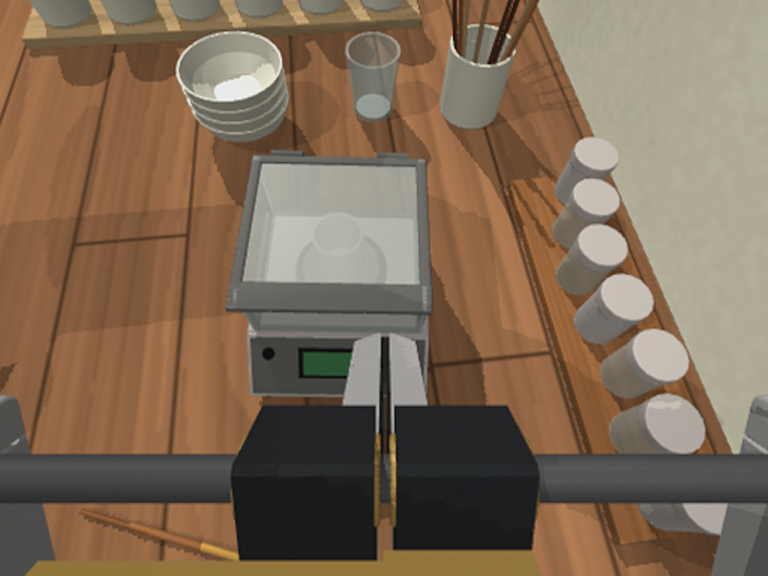

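The wrist view shows the lid fully shut, the pot under it, and the power key at (268,353), matching the prediction to about 1 px. The fingertips sit over the tare key's column. Approaching along the key's normal.

```bash
python3 -m jog '[{"travel":[-0.8,0.12,0],"spin":0,"jaw":-1},{"travel":[-0.9,0.12,0],"spin":0,"jaw":-1},{"travel":[-0.9,0.12,0.3],"spin":0,"jaw":-1},{"travel":[-0.73,0.1,0.8],"spin":0,"jaw":-1},{"travel":[0,0,1],"spin":0,"jaw":-1},{"travel":[0,0,1],"spin":0,"jaw":-1},{"travel":[0,0,1],"spin":0,"jaw":-1},{"travel":[0,0,1],"spin":0,"jaw":-1},{"travel":[0,0,0.6],"spin":0,"jaw":-1},{"travel":[0,0,0.14],"spin":0,"jaw":-1}]'
python3 go.py -71.7 -58 59
```

```text
t: 24.82
position: [0.6348, 0.0044, 0.1]
tool_rot: [178.2, -41.7, 84.5]
wrist_force: [-0.7, -0.1, -0.8]
finger_gap: 0.0008
grip_force: 0.0
bal [-102.   -55.8  100. ] toolz [ 0.666 -0.013 -0.746] toolx [0.746 0.02  0.666] q [-19.3  38.   81.1  42.5  75.4 -29.7] F [-0.7 -0.1 -0.8] 24.8167
units [-0.157  0.049  1.692] tilt 41.8
```

```bash
python3 -m jog '[{"travel":[-0.08,0.025,0.2],"spin":0,"jaw":-1},{"travel":[-0.08,0.025,0.4],"spin":0,"jaw":-1},{"travel":[0,0,0.4],"spin":0,"jaw":-1},{"travel":[0,0,0.3],"spin":0,"jaw":-1},{"travel":[0,0,0.2],"spin":0,"jaw":-1},{"travel":[0,0,0.1],"spin":0,"jaw":-1},{"travel":[0,0,0.05],"spin":0,"jaw":-1},{"travel":[0,0,0],"spin":0,"jaw":-1},{"travel":[0,0,0],"spin":0,"jaw":-1},{"travel":[0,0,0],"spin":0,"jaw":-1}]'
python3 go.py -67.8 -58 54.4
```

```text
t: 25.65
position: [0.6422, 0.0296, 0.0617]
tool_rot: [178.0, -41.7, 84.5]
wrist_force: [0.1, 0.8, 0.1]
finger_gap: 0.0003
grip_force: 0.0
bal [-76.1 -60.   61.7] toolz [ 0.666 -0.018 -0.746] toolx [0.746 0.02  0.665] q [-16.9  41.   81.9  44.2  71.  -30.8] F [0.1 0.8 0.1] 25.65
units [ 0.046 -0.071  0.364] tilt 41.7
```

```bash
python3 -m jog '[{"travel":[0.02,-0.035,0.1],"spin":0,"jaw":-1},{"travel":[0.02,-0.035,0.1],"spin":0,"jaw":-1},{"travel":[0,0,0.08],"spin":0,"jaw":-1},{"travel":[0,0,0.06],"spin":0,"jaw":-1},{"travel":[0,0,0.04],"spin":0,"jaw":-1},{"travel":[0,0,0.04],"spin":0,"jaw":-1},{"travel":[0,0,0.04],"spin":0,"jaw":-1},{"travel":[0,0,0.03],"spin":0,"jaw":-1},{"travel":[0,0,0],"spin":0,"jaw":-1},{"travel":[0,0,0],"spin":0,"jaw":-1}]'
python3 go.py -67.8 -58 54.4
```

```text
t: 26.48
position: [0.6414, 0.0405, 0.0513]
tool_rot: [178.0, -41.7, 84.4]
wrist_force: [-4.8, -4.3, 4.5]
finger_gap: 0.0004
grip_force: 3.5
bal [-65.4 -57.9  51.3] toolz [ 0.666 -0.017 -0.746] toolx [0.746 0.02  0.665] q [-16.   41.6  82.6  44.8  69.6 -31.2] F [-4.8 -4.3  4.5] 26.4833
units [ 0.009  0.007 -0.129] tilt 41.7
```

```bash
python3 -m jog '[{"travel":[0,0,0.03],"spin":0,"jaw":-1},{"travel":[0,0,0.03],"spin":0,"jaw":-1},{"travel":[0,0,0.02],"spin":0,"jaw":-1},{"travel":[0,0,0],"spin":0,"jaw":-1},{"travel":[0,0,0],"spin":0,"jaw":-1},{"travel":[0,0,0],"spin":0,"jaw":-1},{"travel":[0,0,0],"spin":0,"jaw":-1},{"travel":[0,0,0],"spin":0,"jaw":-1},{"travel":[0,0,0],"spin":0,"jaw":-1},{"travel":[0,0,0],"spin":0,"jaw":-1}]'
python3 go.py -67.8 -58 54.4
```

```text
t: 27.32
position: [0.6416, 0.0408, 0.0509]
tool_rot: [178.0, -41.7, 84.5]
wrist_force: [-15.2, -16.5, 19.8]
finger_gap: 0.0004
grip_force: 13.4
bal [-65.1 -58.   50.9] toolz [ 0.665 -0.018 -0.746] toolx [0.747 0.02  0.665] q [-15.9  41.6  82.6  44.8  69.6 -31.2] F [-15.2 -16.5  19.8] 27.3167
units [ 0.009  0.003 -0.147] tilt 41.7
```

The key has bottomed out: about 26 N along the axis and stiff. Retracting along the axis.

```bash
python3 -m jog '[{"travel":[0,0,-0.1],"spin":0,"jaw":-1},{"travel":[0,0,-0.2],"spin":0,"jaw":-1},{"travel":[0,0,-0.5],"spin":0,"jaw":-1},{"travel":[0,0,-0.9],"spin":0,"jaw":-1},{"travel":[0,0,-1],"spin":0,"jaw":-1},{"travel":[0,0,-1],"spin":0,"jaw":-1},{"travel":[0,0,-1],"spin":0,"jaw":-1},{"travel":[0,0,-1],"spin":0,"jaw":-1},{"travel":[0,-0.5,-0.8],"spin":0,"jaw":-1},{"travel":[0,-1,-0.5],"spin":0,"jaw":-1}]'
python3 -m jog '[{"travel":[0,-1,0],"spin":0,"jaw":-1},{"travel":[0,-1,0],"spin":0,"jaw":-1},{"travel":[0,-0.6,0],"spin":0,"jaw":-1},{"travel":[0,-0.3,0],"spin":0,"jaw":-1},{"travel":[0,0,0],"spin":0,"jaw":-1},{"travel":[0,0,0],"spin":0,"jaw":-1},{"travel":[0,0,0],"spin":0,"jaw":-1},{"travel":[0,0,0],"spin":0,"jaw":-1},{"travel":[0,0,0],"spin":0,"jaw":-1},{"travel":[0,0,0],"spin":0,"jaw":-1}]'
python3 bal.py
python3 - <<'E'
from rig import r,grab_frame
import cv2,numpy as np
a=grab_frame('wrist')['color'];b=grab_frame('scene')['color']
o=np.zeros((600,800,3),np.uint8)
o[:300,:400]=cv2.resize(a,(400,300));o[:300,400:]=cv2.resize(b,(400,300));o[300:,:400]=cv2.resize(a[120:280,200:413],(400,300));o[300:,400:]=cv2.resize(b[165:285,230:390],(400,300))
cv2.imwrite('pics/end.png',o[:,:,::-1])
E
```

```text
t: 28.15
position: [0.5769, -0.0927, 0.207]
tool_rot: [177.8, -41.6, 84.5]
wrist_force: [0.1, -1.4, 0.2]
finger_gap: 0.0006
grip_force: 0.0
t: 28.98
position: [0.4903, -0.0801, 0.2023]
tool_rot: [178.1, -41.7, 84.4]
wrist_force: [-0.1, 0.3, 0.2]
finger_gap: 0.0004
grip_force: 0.0
bal [-203.6   77.3  202.3] toolz [ 0.666 -0.016 -0.746] toolx [0.746 0.019 0.665] q [-33.1  18.8  95.   37.3  87.2 -35.8] F [-0.1  0.3  0.2] 28.9833
```

View pics/end.png

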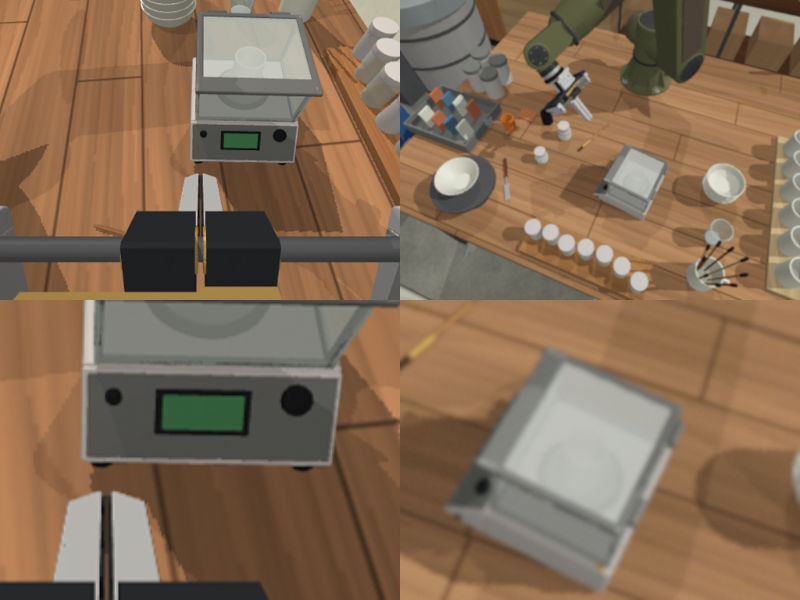

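The final view shows the lid shut, the pot upright on the pan, both keys up, the bystanders in place and the robot clear. Handing in.

```bash
python3 -c "
from rig import r
print(r.close_job())"
```

```text
the job is handed in; nothing more can be done
None
```

The job is handed in at about 29 s of the 69 s: the empty pot stands upright within about 2 mm of the pan's centre, the lid is fully shut, and the tare key was pressed to its stop and came back up; the power key and everything else were left alone.

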